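# Prime the bench grease pump

## Task

Get the hand-operated grease pump on the bench ready for use: with a fingertip, push the locking arm out from under the plunger's round cap so that it swings well clear, then press the plunger fully down and let it spring back up, again and again, until the indicator pin, which rises from the low block on the pump's base, stands fully out. Leave the locking arm swung out and the plunger fully up. Only push and press: do not touch the indicator pin, do not lift, tip or shift the pump, and leave everything else on the bench where it is.

Things in the scene. Friction and masses are not known exactly. Their poses are not given: they have to be found in the camera images.
- pump: grease pump, 3.2 kg, loose on the bench. Origin on the bench under the plunger's axis. In its frame (mm): base plate 12 thick, x -60..130, y -75..75; grey barrel of 62 diameter to z 106 at the origin; hinge post of 18 diameter to z 126 at x -14, y 52; lower grey block 44 square to z 68 at x 80, y 0 holds the pin. At yaw 0 its x axis is world x: the block is on the side away from the robot
- plunger (a joint): plunger travel, m: 0 up, 0.030 at the bottom stop. Its spring pushes up with 3 N (top) to 9 N (bottom) and returns it. Each full press and release raises the pin one 9 mm notch (the first may give less). Press to within a few mm of the stop, and let it rise to within 2 mm of the top, or the next press may do nothing. With the locking arm under the cap it goes down only about 6 mm
- plunger_top (a point): centre of the flat top of the plunger's round black cap (56 mm diameter, 14 mm thick), on the plunger's axis; 157 mm above the bench when up; it moves with the plunger
- latch (a joint): angle of the steel locking arm about its upright hinge, rad: 0 = under the cap, pointing along the pump's -y; grows as the free end swings toward the pump's -x (clockwise from above); 1.57 = stop, along the pump's -x. Starts at 0 to 0.25, stays where left (under 0.5 N moves the free end). Beyond about 0.6 it is out from under the cap; well clear means 0.9 or more
- latch_hinge (a point): centre of the locking arm on its hinge axis, 132 mm above the bench; at x -14, y +52 mm in the pump's frame
- latch_tab (a point): centre of the upright tab at the free end of the locking arm, 119 mm from the hinge axis: 12 mm thick across the arm, 14 mm along it, top 15 mm above this point (172 mm above the bench). Push its flat face sideways, across the arm. The arm is a bar 12 mm wide, 10 mm high, its middle 24 mm below this point
- pin (a joint): how far the indicator pin has risen from its lowest position, m (at 0 its top is 2 mm above the collar on the block); starts between 0 and 0.016, fully out at 0.040 (at least 0.037 counts). It stays at the height it has reached; extra strokes do no harm
- pin_tip (a point): top centre of the brass indicator pin (14 mm diameter, upright) on the block at x +80, y 0 in the pump's frame; 70 mm above the bench when joint pin is 0, 110 mm when fully out
- pin_rod: the indicator pin itself; not to be touched by the robot
- cartridge: bystander: upright grey grease cartridge, 50 mm diameter, 110 mm tall, beside the pump; origin at its underside
- flange: bystander: flat steel ring, 64 mm diameter, 20 mm high, beside the pump; origin at its underside
- pliers: bystander: pliers lying before the pump, 160 mm long, 15 mm high; origin under the pivot
- hammer: bystander: hammer lying on the bench at the left; origin at its underside
- screwdriver: bystander: screwdriver lying on the bench at the right; origin at its underside
- oil_bottle: bystander: closed white oil bottle, 60 mm diameter, 160 mm tall, at the right; origin at its underside
- offcut: bystander: aluminium block 70 x 45 x 12 mm at the left; origin at its underside
Things that resemble listed ones, but are neither listed nor needed, are in the scene too. Leave any purple look-alike of the pump alone.

How it is judged:
By the outcome, as a careful person would: the job done as asked, in the order asked, and still so for the second after the job is handed in, with the robot touching nothing.
It also fails if it takes over 51 s, if anything falls off the work surface, if the arm or the gripper's body presses on something with over 40 N, if the wrist force passes 120 N, or if a joint passes its speed limit or range.

## Robot

A 7-joint arm with a two-finger parallel gripper is mounted at the origin on the work surface. World frame = base frame: x ahead of the robot, y to its left, z up, the work surface at z = 0. Lengths are in m, angles in rad, forces in N, time in s.
With the tool pointing down it reaches from about 0.35 to 0.9 m from the base axis. Payload 8.1 kg.
Tool frame: the origin (TCP) lies on the centre line of the jaws, within the pads' length; the fingertips stand 14 mm ahead of it and the grasp point (between the pads) lies 5 mm behind it; z points along the fingers, y is the direction in which the jaws open and shut (so a half turn about z gives the same grasp; the last joint's range is limited). The gripper opens to 92 mm and grips with 3 to 60 N. Pads are 19 mm wide; open, the fingers measure 130 mm over their backs; the gripper's body (75 mm by 190 mm) begins 47 mm behind the grasp point.
Start: joints at [1.012, 0.434, 0.025, 1.573, -0.012, 1.134, -0.075], TCP at [0.275, -0.561, 0.241] pointing down, gripper open.
Joint ranges: [-2.62, 2.62], [-0.44, 2.09], [-1.27, 1.32], [0.08, 2.57], [-1.32, 4.46], [0.12, 2], [-2.74, 2.74]. Speed limits (rad/s): [2.22, 2.22, 3.01, 3.01, 3.14, 3.14, 3.14].

## Interface

Orientations are given as a rotation vector (axis times angle).
In Python, from cell import arm, optics gives the robot as it stands.
- The arm moves only by the shell command python3 -m creep 'ROWS' [FORCE]. ROWS is JSON, a list of rows, each an object with "translation": the shift along the tool's x, y, z in m, a list of three; "rot": the turn, a rotation vector about the tool's x, y, z in degrees, a list of three; "jaw": the finger opening in m, from 0 to 0.0918. In form: [{"translation": [x, y, z], "rot": [wx, wy, wz], "jaw": jaw}, ...]. A call has 1 to 12 rows; each row shifts and turns the commanded pose from where the row before left it, along the tool's axes as they then stand; what a row does not reach is not made up. A row lasts 1/12 s, in which the tool goes at most 41.7 mm and 7.16 degrees, less where a joint would pass 70% of its speed; a pose out of reach is approached as far as the arm can. A call is refused whole if a number of a shift passes 0.0417 or a number of a turn 7.16, either way. A call with a gripper value outside its range is refused whole. The fingers move at their own pace and stop on an object; FORCE is the grip in N (left out, the last holds). Time passes only in rows, so rows that do not move let the fingers close. It gives the time, the measured TCP pose, the force and the opening at its end, in the units of the state.
- arm.observe(): the state, without advancing time (a new reading comes with each control period).
- optics.get_image(name): name is "side" or "top"; returns the picture (420x560x3 uint8, red, green, blue); there is no depth.
- optics.camera_info(name): a dict with "fx", "fy", "cx", "cy" (pixels), "R" (3x3) and "t" (3): a world point X has camera coordinates R X + t. Camera axes: x right, y down, z forward; pixel columns grow to the right and rows downward; lengths in m; the calibration is good to about 2 mm. A picture is of the moment at which its call begins. camera_info takes no time and is no camera call.
- arm.sign_off(): hands the job in, once; it reports no verdict.
Trained networks look in the newest picture that a camera, given by its name, has taken for a name from the list of things; names that differ only in an ending like _2 or _b are one class to them, and where a whole thing is asked for, a point or a joint stands for the part that bears it (a point fixed in the world has none). Each returns a list of dicts, best first, with "score" (0 to 1); they miss things now and then, are a little off and sometimes report something else, mostly with a low value. They report only what shows in the picture. A call takes as long as a camera call. They do not tell look-alikes from the thing itself.
- optics.boxes_of(camera, thing): "location" ([column, row] in pixels, amid what is visible of it).
- optics.pinpoint(camera, thing): "location" ([column, row] in pixels: a listed point, or the origin of a listed thing).
The state is a dict: "clock": time; "joints": joint angles; "dq": joint speeds; "joint_efforts": joint torques, N m; "position": TCP position; "ee_rot": TCP orientation; "force": force on the tool from outside, world axes, zero at the start; "ft_torque": the same for the moment, N m; "width": opening from 0.0 (shut) to 1.0 (fully open).
Only numpy, scipy, OpenCV 4.12 (cv2) and the standard library are available. Lean on these libraries where they do the work, as an engineer would, in place of code of your own. Each camera call takes 0.05 s, during which the arm holds its last target.

## Working session

There is one attempt and no reset: what is moved stays moved. The work goes in short steps, Python scripts to look and compute and a shell command to move; the robot and the scene stay as the last step left them, time stands still between calls to the robot, and variables do not carry over. Pictures are saved under pics/ and viewed, and the job is handed in when it is done.

```bash
ls; mkdir -p pics
python3 - <<'E'
from cell import arm, optics
import cv2
s=arm.observe(); print(s)
for n in("side","top"):
    im=optics.get_image(n); cv2.imwrite(f"pics/{n}0.png",im[:,:,::-1])
    print(n,optics.camera_info(n))
    for t in("plunger_top","latch_hinge","latch_tab","pin_tip","pump"):
        print(t,[(round(d['score'],2),[round(x,1) for x in d['location']]) for d in optics.pinpoint(n,t)][:4])
E
```

```text
pics
{'clock': 0.0, 'joints': array([ 1.01238539,  0.43525045,  0.02495972,  1.57408789, -0.01161027,
        1.13401888, -0.07508116]), 'dq': array([ 0.00036777, -0.00099538,  0.00106363,  0.00027716,  0.00194155,
        0.00093331,  0.00099507]), 'joint_efforts': array([-6.56096800e-04, -6.67860317e+01,  9.84675698e-01, -3.14468157e+01,
       -6.08062372e-02,  4.25951346e-02,  1.60683826e-04]), 'position': array([ 0.27486107, -0.56076558,  0.23993131]), 'ee_rot': array([-3.05886919e+00, -7.09389437e-01,  7.74759654e-04]), 'force': array([0.16216094, 0.37740153, 0.09131798]), 'ft_torque': array([-0.050638  , -0.00415912,  0.00050723]), 'width': 1.000911312397454}
side {'fx': 433.5842570473063, 'fy': 433.5842570473063, 'cx': 280.53293962495565, 'cy': 212.20914532555042, 'R': array([[-0.97647121, -0.21558931, -0.00502157],
       [-0.15795447,  0.73089032, -0.66396515],
       [ 0.14681401, -0.64754968, -0.74774666]]), 't': array([0.47925066, 0.12694899, 1.14342819])}
plunger_top [(0.82, [243.0, 241.1]), (0.73, [385.6, 307.6]), (0.59, [348.2, 174.3])]
latch_hinge [(0.77, [403.0, 306
[... 309 characters left out ...]
7822579948088, 'cx': 280.6211961444461, 'cy': 203.87772448794357, 'R': array([[-0.02022877, -0.99979431,  0.00146094],
       [-0.98427715,  0.01965832, -0.1755336 ],
       [ 0.17546877, -0.0049888 , -0.98447236]]), 't': array([0.03898247, 0.49196432, 1.06233328])}
plunger_top [(0.93, [219.7, 179.7]), (0.75, [174.9, 310.2]), (0.7, [332.2, 260.4])]
latch_hinge [(0.74, [316.0, 281.0]), (0.55, [200.3, 190.3]), (0.52, [185.0, 324.5])]
latch_tab [(0.77, [356.6, 247.4]), (0.75, [243.6, 190.9]), (0.67, [175.2, 278.9])]
pin_tip [(0.6, [155.7, 315.8]), (0.43, [309.9, 238.5]), (0.38, [222.2, 157.9])]
pump [(0.85, [324.4, 260.0]), (0.69, [193.7, 300.1]), (0.65, [228.1, 195.2]), (0.46, [218.5, 179.5])]
```

View pics/side0.png

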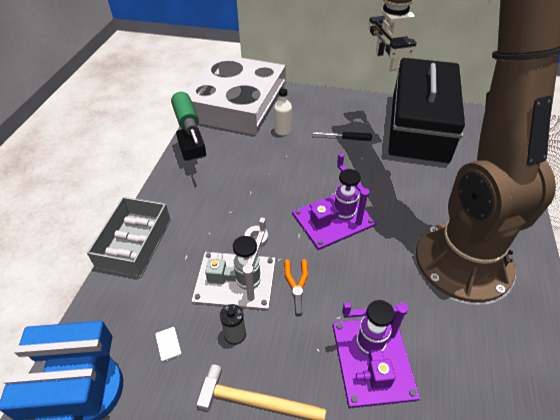

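View pics/top0.png

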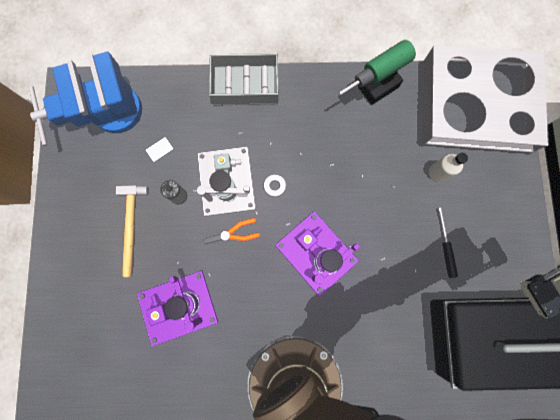

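The real pump is the white-based one: top view cap ~(220,180), tab ~(245,190), hinge ~(200,190); side view cap (243,241). Two purple decoys are at (325,255) and (177,308).

```bash
cat > h.py <<'E'
import numpy as np
from cell import arm, optics
def ray(n,uv):
    c=optics.camera_info(n);R=np.array(c['R']);t=np.array(c['t'])
    d=R.T@np.array([(uv[0]-c['cx'])/c['fx'],(uv[1]-c['cy'])/c['fy'],1]);return -R.T@t,d
def atz(n,uv,z):
    o,d=ray(n,uv);return o+d*(z-o[2])/d[2]
def tri(a,b):
    A=np.zeros((3,3));B=np.zeros(3)
    for n,uv in(("side",a),("top",b)):
        o,d=ray(n,uv);d=d/np.linalg.norm(d);P=np.eye(3)-np.outer(d,d);A+=P;B+=P@o
    return np.linalg.solve(A,B)
def proj(n,X):
    c=optics.camera_info(n);p=np.array(c['R'])@np.array(X)+c['t'];return [c['fx']*p[0]/p[2]+c['cx'],c['fy']*p[1]/p[2]+c['cy']]
E
python3 - <<'E'
from h import *
np.set_printoptions(precision=4,suppress=True)
P={"cap":((243,241.1),(219.7,179.7),.157),"hinge":((249.9,267.9),(200.3,190.3),.132),"tab":((261.7,225),(243.6,190.9),.157),"pin":((213.9,262.3),(222.2,157.9),.075)}
for k,(a,b,z) in P.items(): print(k,tri(a,b),atz("side",a,z),atz("top",b,z))
import cv2
for n,c in(("side",(245,255)),("top",(225,185))):
    im=cv2.imread(f"pics/{n}0.png");r=im[c[1]-60:c[1]+60,c[0]-75:c[0]+75]
    cv2.imwrite(f"pics/{n}z.png",cv2.resize(r,(750,600),interpolation=cv2.INTER_CUBIC))
E
```

```text
cap [0.5363 0.1823 0.1658] [0.5391 0.1758 0.157 ] [0.5381 0.1837 0.157 ]
hinge [0.5108 0.235  0.1444] [0.5103 0.2274 0.132 ] [0.5169 0.2377 0.132 ]
tab [0.5077 0.1226 0.1599] [0.509  0.1202 0.157 ] [0.5077 0.1229 0.157 ]
pin [0.6184 0.19   0.0707] [0.6133 0.1933 0.075 ] [0.6206 0.1897 0.075 ]
```

View pics/topz.png

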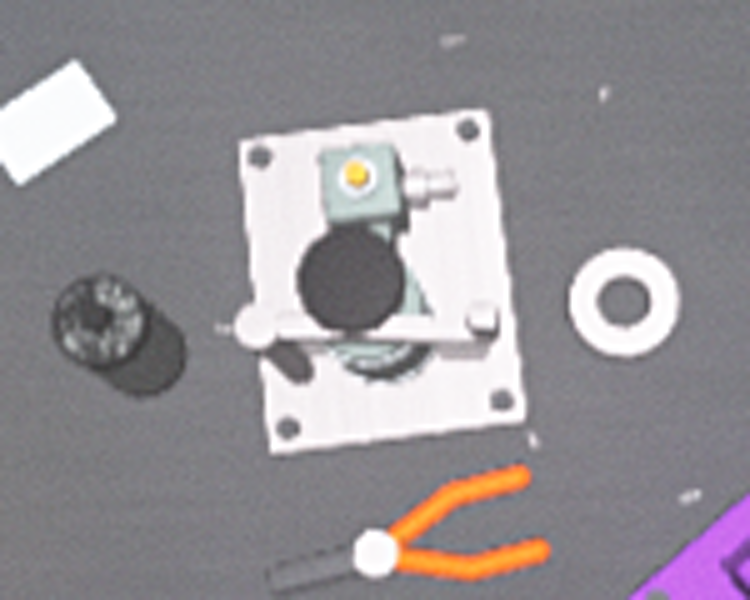

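View pics/sidez.png

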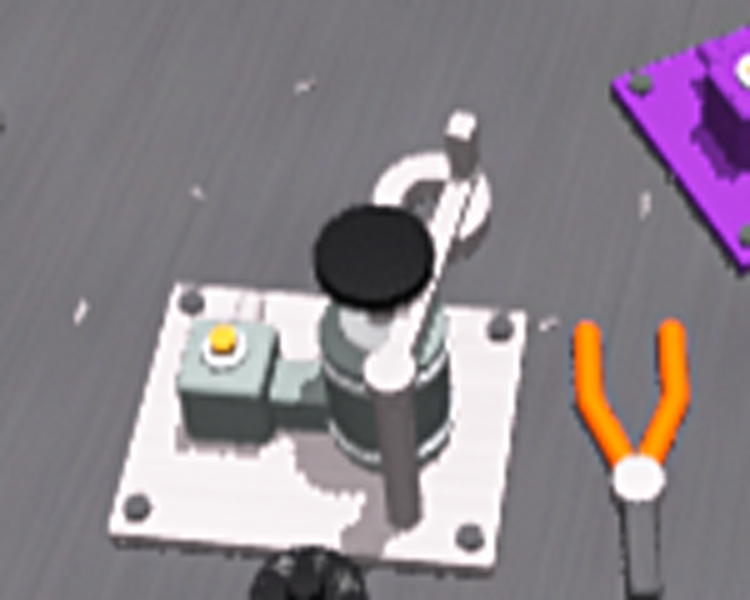

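Run:
```python
from h import *
np.set_printoptions(precision=4,suppress=True)
T=lambda x,y:(150+x/5,125+y/5)
S=lambda x,y:(170+x/5,195+y/5)
for k,a,b,z in(("cap",S(373,247),T(351,280),.157),("hinge",S(388,370),T(258,325),.138),("tabtop",S(461,122),T(483,315),.172),("pin",S(222,336),T(357,174),.075)):
    print(k,tri(a,b),atz("side",a,z),atz("top",b,z))
for cs,f,n in((((240,142),(488,110),(525,418),(272,453)),T,"top"),(((110,537),(177,285),(525,312),(493,562)),S,"side")):
    q=np.array([atz(n,f(*c),.012) for c in cs]);print(n,q)
    # far-left, far-right, near-right, near-left ; pump frame
    m=np.array([[130,75],[130,-75],[-60,-75],[-60,75]])/1000
    A=m-m.mean(0);B=q[:,:2]-q[:,:2].mean(0)
    th=np.arctan2((A[:,0]*B[:,1]-A[:,1]*B[:,0]).sum(),(A*B).sum());R=np.array([[np.cos(th),-np.sin(th)],[np.sin(th),np.cos(th)]])
    o=q[:,:2].mean(0)-R@m.mean(0);print("yaw",np.degrees(th),"origin",o,"hinge",o+R@[-.014,.052],"pin",o+R@[.08,0])
from scipy.spatial.transform import Rotation as Ro
s=arm.observe();print(Ro.from_rotvec(s['ee_rot']).as_matrix())
```

```text
cap [0.5343 0.1826 0.155 ] [0.5329 0.1842 0.157 ] [0.5347 0.1824 0.157 ]
hinge [0.5152 0.2335 0.1357] [0.5131 0.2352 0.138 ] [0.5163 0.2332 0.138 ]
tabtop [0.5104 0.114  0.1706] [0.5084 0.1154 0.172 ] [0.5118 0.114  0.172 ]
pin [0.6141 0.1919 0.0739] [0.6122 0.1928 0.075 ] [0.6152 0.1919 0.075 ]
top [[0.6551 0.2707 0.012 ]
 [0.672  0.1236 0.012 ]
 [0.4859 0.1032 0.012 ]
 [0.4684 0.2491 0.012 ]]
yaw 6.521527797975992 origin [0.5355 0.1827] hinge [0.5157 0.2328] pin [0.615  0.1918]
side [[0.6494 0.2766 0.012 ]
 [0.6672 0.1259 0.012 ]
 [0.4827 0.1038 0.012 ]
 [0.4648 0.2503 0.012 ]]
yaw 7.22910002605159 origin [0.5313 0.1847] hinge [0.5109 0.2346] pin [0.6107 0.1948]
[[ 0.898   0.4401  0.    ]
 [ 0.4401 -0.898  -0.0001]
 [ 0.      0.0001 -1.    ]]
```

```bash
python3 -m creep '[{"translation":[0.027,-0.024,0],"rot":[0,0,0],"jaw":0},{"translation":[0.027,-0.024,0],"rot":[0,0,0],"jaw":0},{"translation":[0.027,-0.024,0],"rot":[0,0,0],"jaw":0},{"translation":[0.027,-0.024,0],"rot":[0,0,0],"jaw":0},{"translation":[0.027,-0.024,0],"rot":[0,0,0],"jaw":0},{"translation":[0.027,-0.024,0],"rot":[0,0,0],"jaw":0},{"translation":[0.027,-0.024,0],"rot":[0,0,0],"jaw":0},{"translation":[0.027,-0.024,0],"rot":[0,0,0],"jaw":0},{"translation":[0.027,-0.024,0],"rot":[0,0,0],"jaw":0},{"translation":[0.027,-0.024,0],"rot":[0,0,0],"jaw":0},{"translation":[0.027,-0.024,0],"rot":[0,0,0],"jaw":0},{"translation":[0.027,-0.024,0],"rot":[0,0,0],"jaw":0}]' 20; python3 -c "
from cell import arm
print(arm.observe()['joints'])"
```

```text
clock: 1.6
position: [0.4397, -0.1584, 0.2411]
ee_rot: [3.06, 0.709, 0.001]
force: [0.3, -0.2, 0.2]
width: 0.179
[ 0.4088129   0.19155182 -0.207241    1.92772143  0.04610523  1.02595904
 -0.93394149]
```

```bash
python3 -m creep '[{"translation":[0.027,-0.024,0],"rot":[0,0,0],"jaw":0},{"translation":[0.027,-0.024,0],"rot":[0,0,0],"jaw":0},{"translation":[0.027,-0.024,0],"rot":[0,0,0],"jaw":0},{"translation":[0.027,-0.024,0],"rot":[0,0,0],"jaw":0},{"translation":[0.027,-0.024,0],"rot":[0,0,0],"jaw":0},{"translation":[0.027,-0.024,0],"rot":[0,0,0],"jaw":0},{"translation":[0.027,-0.024,0],"rot":[0,0,0],"jaw":0},{"translation":[0.027,-0.024,0],"rot":[0,0,0],"jaw":0},{"translation":[0,0,0],"rot":[0,0,-7],"jaw":0},{"translation":[0,0,0],"rot":[0,0,-7],"jaw":0},{"translation":[0,0,0],"rot":[0,0,-7],"jaw":0},{"translation":[0,0,0],"rot":[0,0,-7],"jaw":0}]'; python3 -m creep '[{"translation":[0,0,0],"rot":[0,0,-7],"jaw":0},{"translation":[0,0,0],"rot":[0,0,-7],"jaw":0},{"translation":[0,0,0],"rot":[0,0,-7],"jaw":0},{"translation":[0,0,0],"rot":[0,0,-7],"jaw":0},{"translation":[0,0,0],"rot":[0,0,-6],"jaw":0},{"translation":[0,0,0],"rot":[0,0,0],"jaw":0},{"translation":[0,0,0],"rot":[0,0,0],"jaw":0}]'
cat > look.py <<'E'
import sys,cv2
from h import *
from scipy.spatial.transform import Rotation as Ro
np.set_printoptions(precision=4,suppress=True)
s=arm.observe();print(s['clock'],s['position'],s['force'],s['joints']);print(Ro.from_rotvec(s['ee_rot']).as_matrix())
tag=sys.argv[1]
o=[]
for n,c in(("side",(245,250)),("top",(225,185))):
    im=optics.get_image(n)[:,:,::-1];r=im[c[1]-60:c[1]+60,c[0]-40:c[0]+40]
    o.append(cv2.resize(r,(400,600),interpolation=cv2.INTER_CUBIC))
cv2.imwrite(f"pics/{tag}.png",np.hstack(o))
E
python3 look.py a
```

```text
clock: 2.6
position: [0.5488, 0.1078, 0.2407]
ee_rot: [2.793, 1.438, -0.0]
force: [0.1, 0.3, 0.1]
width: 0.004
clock: 3.18
position: [0.5488, 0.1073, 0.2407]
ee_rot: [-2.262, -2.18, -0.0]
force: [-0.0, 0.1, 0.4]
width: 0.002
3.1833 [0.5488 0.1073 0.2407] [-0.0306  0.062   0.4071] [ 0.1259  0.3894 -0.5622  1.7007  0.2269  1.117  -0.5393]
[[ 0.0366  0.9993 -0.    ]
 [ 0.9993 -0.0366  0.0001]
 [ 0.0001 -0.     -1.    ]]
```

View pics/a.png

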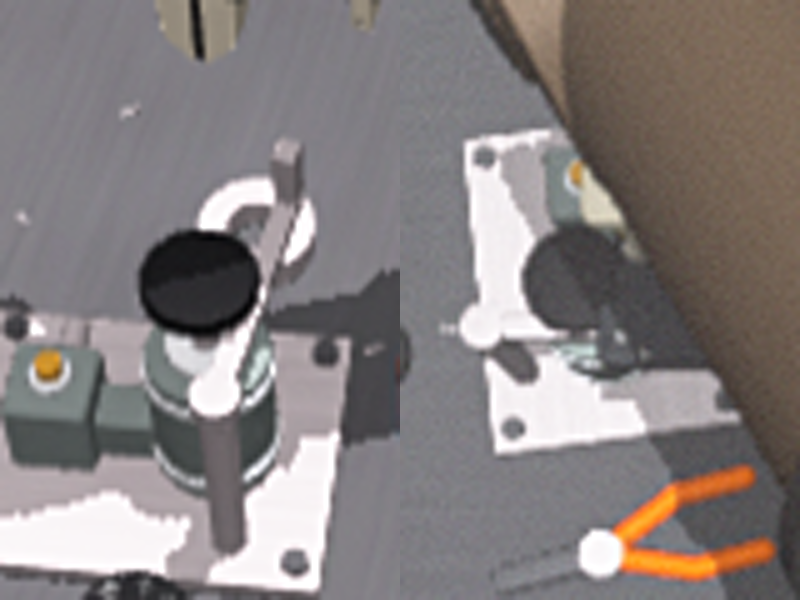

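```bash
python3 -m creep '[{"translation":[0,0,0.019],"rot":[0,0,0],"jaw":0},{"translation":[0,0,0.019],"rot":[0,0,0],"jaw":0},{"translation":[0,0,0.019],"rot":[0,0,0],"jaw":0},{"translation":[0,0,0.019],"rot":[0,0,0],"jaw":0},{"translation":[0,0,0],"rot":[0,0,0],"jaw":0},{"translation":[0,0,0],"rot":[0,0,0],"jaw":0}]'; python3 look.py b;python3 -c "
from h import *
print(proj('side',[.549,.107,.151]),proj('side',[.510,.1145,.172]))"
```

```text
clock: 3.78
position: [0.5482, 0.1074, 0.1644]
ee_rot: [-2.259, -2.182, 0.003]
force: [0.4, 0.3, -0.7]
width: 0.005
3.7833 [0.5482 0.1074 0.1644] [ 0.432   0.253  -0.6797] [ 0.1016  0.4652 -0.538   1.7958  0.2841  0.9601 -0.5889]
[[ 0.0343  0.9994 -0.0018]
 [ 0.9994 -0.0343 -0.0005]
 [-0.0005 -0.0018 -1.    ]]
[np.float64(246.96494743672545), np.float64(219.77458658002453)] [np.float64(261.61990388427745), np.float64(218.98783943810562)]
```

View pics/b.png

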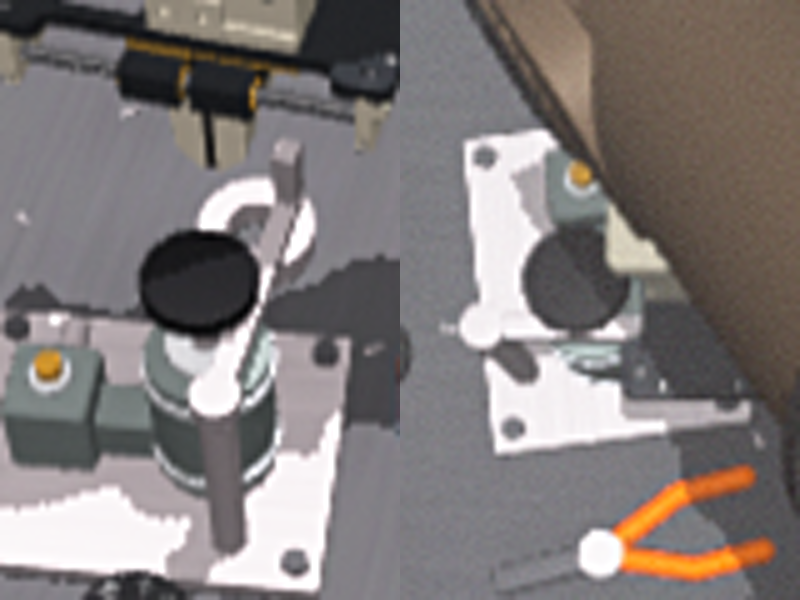

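```bash
python3 -m creep '[{"translation":[-0.0029,-0.011,0],"rot":[0,0,5],"jaw":0},{"translation":[-0.0029,-0.011,0],"rot":[0,0,5],"jaw":0},{"translation":[-0.0029,-0.011,0],"rot":[0,0,5],"jaw":0},{"translation":[-0.0029,-0.011,0],"rot":[0,0,5],"jaw":0},{"translation":[-0.0029,-0.011,0],"rot":[0,0,5],"jaw":0},{"translation":[-0.0029,-0.011,0],"rot":[0,0,5],"jaw":0},{"translation":[-0.0029,-0.011,0],"rot":[0,0,5],"jaw":0},{"translation":[-0.0029,-0.011,0],"rot":[0,0,5],"jaw":0}]'; python3 look.py c
```

```text
clock: 4.55
position: [0.4603, 0.115, 0.1663]
ee_rot: [2.872, 1.273, 0.005]
force: [0.8, 0.1, -0.8]
width: 0.006
4.55 [0.4603 0.115  0.1663] [ 0.78    0.1413 -0.7657] [-0.0197  0.3112 -0.4171  1.9995  0.1652  0.8599 -1.2633]
[[ 0.6717  0.7408  0.0029]
 [ 0.7408 -0.6717  0.0006]
 [ 0.0024  0.0017 -1.    ]]
```

View pics/c.png

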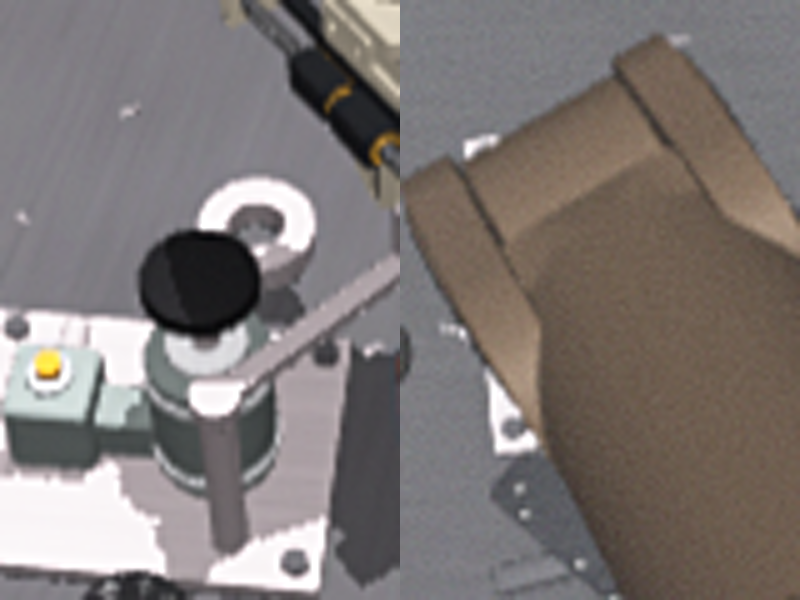

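```bash
python3 -m creep '[{"translation":[-0.0029,-0.011,0],"rot":[0,0,5],"jaw":0},{"translation":[-0.0029,-0.011,0],"rot":[0,0,5],"jaw":0},{"translation":[-0.0029,-0.011,0],"rot":[0,0,5],"jaw":0},{"translation":[-0.0029,-0.011,0],"rot":[0,0,5],"jaw":0},{"translation":[-0.0029,-0.011,0],"rot":[0,0,5],"jaw":0},{"translation":[-0.0029,-0.011,0],"rot":[0,0,5],"jaw":0},{"translation":[0,0,0],"rot":[0,0,0],"jaw":0},{"translation":[0,0,0],"rot":[0,0,0],"jaw":0}]'; sed -i 's/(245,250)/(270,250)/' look.py; python3 look.py d
```

```text
clock: 5.32
position: [0.4088, 0.1581, 0.1654]
ee_rot: [-3.101, -0.503, -0.003]
force: [1.3, 0.2, -0.9]
width: 0.002
5.3167 [0.4088 0.1581 0.1654] [ 1.3174  0.2401 -0.9495] [-0.1946  0.2493 -0.3512  2.0821  0.1163  0.8266 -1.8635]
[[ 0.9486  0.3164  0.0017]
 [ 0.3164 -0.9486  0.0004]
 [ 0.0017  0.0001 -1.    ]]
```

View pics/d.png

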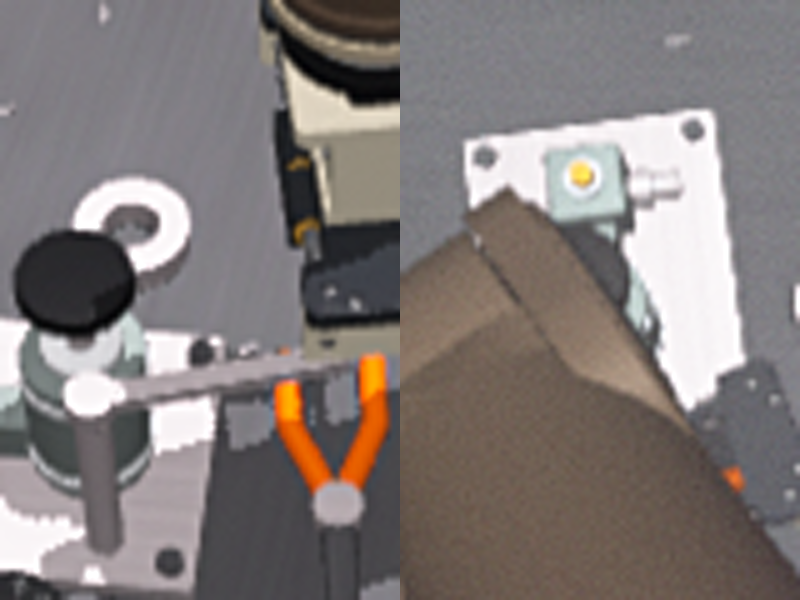

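```bash
python3 -m creep '[{"translation":[0,0.01,0],"rot":[0,0,0],"jaw":0},{"translation":[0,0.01,0],"rot":[0,0,0],"jaw":0},{"translation":[0,0,-0.018],"rot":[0,0,0],"jaw":0},{"translation":[0,0,-0.018],"rot":[0,0,0],"jaw":0},{"translation":[0,0,-0.018],"rot":[0,0,0],"jaw":0},{"translation":[0.025,0,0],"rot":[0,0,0],"jaw":0},{"translation":[0.025,0,0],"rot":[0,0,0],"jaw":0},{"translation":[0.025,0,0],"rot":[0,0,0],"jaw":0},{"translation":[0.025,0,0],"rot":[0,0,0],"jaw":0},{"translation":[0.025,-0.004,0],"rot":[0,0,0],"jaw":0},{"translation":[0,0,0],"rot":[0,0,0],"jaw":0},{"translation":[0,0,0],"rot":[0,0,0],"jaw":0}]'; python3 look.py e
```

```text
clock: 6.42
position: [0.5327, 0.18, 0.218]
ee_rot: [3.102, 0.494, -0.001]
force: [-1.2, 0.0, -0.6]
width: 0.003
6.4167 [0.5327 0.18   0.218 ] [-1.2449  0.0053 -0.5871] [-0.187   0.3779 -0.3145  1.7377  0.132   1.0476 -1.8022]
[[ 0.9506  0.3103 -0.0009]
 [ 0.3103 -0.9506 -0.0004]
 [-0.001   0.0001 -1.    ]]
```

View pics/e.png

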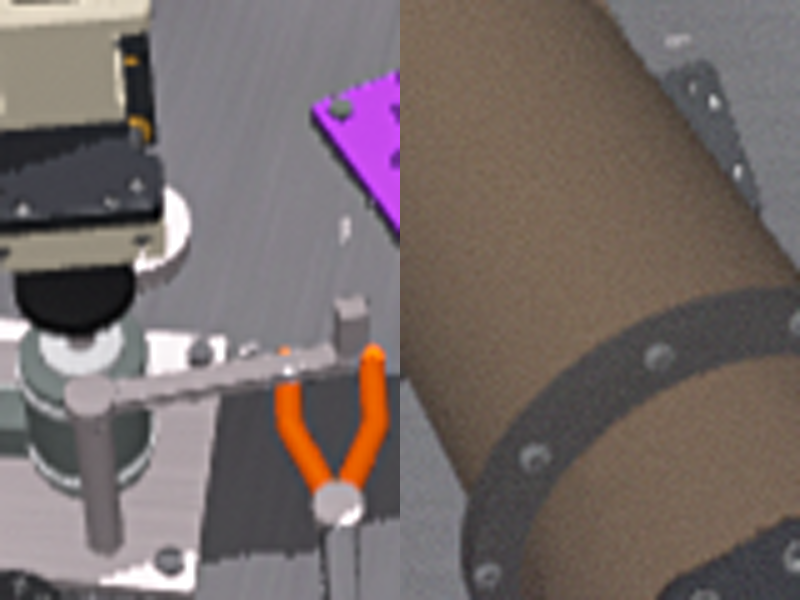

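```bash
python3 -m creep '[{"translation":[0.002,-0.002,0.016],"rot":[0,0,0],"jaw":0},{"translation":[0,0,0.016],"rot":[0,0,0],"jaw":0},{"translation":[0,0,0.012],"rot":[0,0,0],"jaw":0},{"translation":[0,0,0],"rot":[0,0,0],"jaw":0}]';  python3 -m creep '[{"translation":[0,0,0.007],"rot":[0,0,0],"jaw":0},{"translation":[0,0,0.007],"rot":[0,0,0],"jaw":0},{"translation":[0,0,0.007],"rot":[0,0,0],"jaw":0},{"translation":[0,0,0],"rot":[0,0,0],"jaw":0},{"translation":[0,0,0],"rot":[0,0,0],"jaw":0}]'
```

```text
clock: 6.85
position: [0.5309, 0.1821, 0.1727]
ee_rot: [3.101, 0.494, -0.006]
force: [0.6, 0.3, -0.0]
width: 0.005
clock: 7.27
position: [0.5328, 0.1833, 0.1542]
ee_rot: [3.102, 0.494, 0.0]
force: [-2.3, -2.2, 6.3]
width: 0.007
```

```bash
python3 -m creep '[{"translation":[0,0,0.006],"rot":[0,0,0],"jaw":0},{"translation":[0,0,0.004],"rot":[0,0,0],"jaw":0},{"translation":[0,0,0],"rot":[0,0,0],"jaw":0},{"translation":[0,0,0],"rot":[0,0,0],"jaw":0}]';  python3 -m creep '[{"translation":[0,0,0.002],"rot":[0,0,0],"jaw":0},{"translation":[0,0,0.001],"rot":[0,0,0],"jaw":0},{"translation":[0,0,0],"rot":[0,0,0],"jaw":0}]'
```

```text
clock: 7.6
position: [0.5331, 0.1835, 0.1447]
ee_rot: [3.102, 0.494, 0.001]
force: [-2.8, -2.5, 8.1]
width: 0.007
clock: 7.85
position: [0.5332, 0.1835, 0.1418]
ee_rot: [3.102, 0.494, 0.002]
force: [-2.7, -3.1, 8.2]
width: 0.003
```

```bash
python3 -m creep '[{"translation":[0,0,-0.012],"rot":[0,0,0],"jaw":0},{"translation":[0,0,-0.012],"rot":[0,0,0],"jaw":0},{"translation":[0,0,-0.012],"rot":[0,0,0],"jaw":0},{"translation":[0,0,0],"rot":[0,0,0],"jaw":0},{"translation":[0,0,0],"rot":[0,0,0],"jaw":0},{"translation":[0,0,0],"rot":[0,0,0],"jaw":0}]'; python3 look.py f; python3 -m creep '[{"translation":[0,0,0.012],"rot":[0,0,0],"jaw":0},{"translation":[0,0,0.012],"rot":[0,0,0],"jaw":0},{"translation":[0,0,0.012],"rot":[0,0,0],"jaw":0},{"translation":[0,0,0],"rot":[0,0,0],"jaw":0},{"translation":[0,0,0],"rot":[0,0,0],"jaw":0},{"translation":[0,0,0],"rot":[0,0,0],"jaw":0}]'
```

```text
clock: 8.35
position: [0.5327, 0.1837, 0.1764]
ee_rot: [3.102, 0.494, -0.0]
force: [0.2, 0.9, -0.5]
width: 0.005
8.35 [0.5327 0.1837 0.1764] [ 0.2027  0.9396 -0.5006] [-0.199   0.4213 -0.3097  1.786   0.153   0.9578 -1.8263]
[[ 0.9504  0.3109 -0.0001]
 [ 0.3109 -0.9504 -0.0001]
 [-0.0001  0.0001 -1.    ]]
clock: 8.95
position: [0.5337, 0.1843, 0.1414]
ee_rot: [-3.102, -0.495, -0.003]
force: [-0.4, -1.2, 9.5]
width: 0.002
```

View pics/f.png

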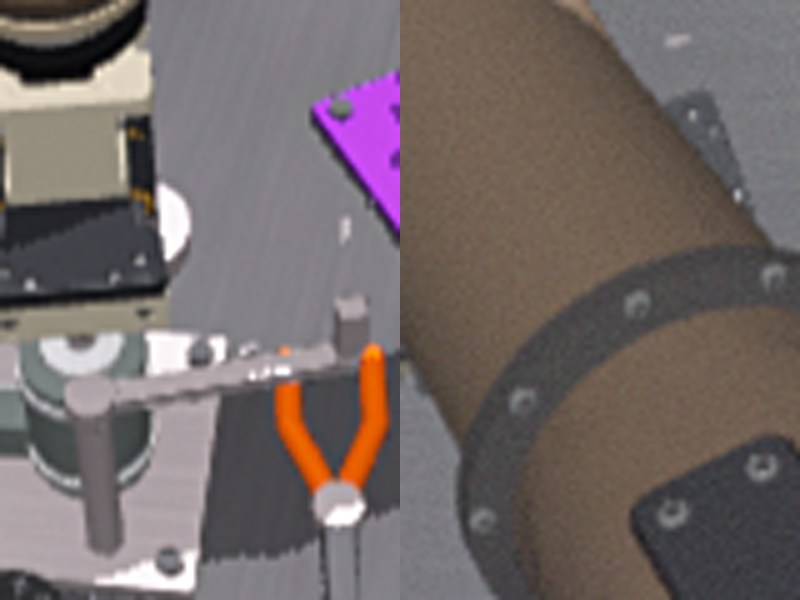

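```bash
sed -i 's/(270,250)/(235,250)/' look.py
python3 -m creep '[{"translation":[0,0,-0.012],"rot":[0,0,0],"jaw":0},{"translation":[0,0,-0.012],"rot":[0,0,0],"jaw":0},{"translation":[0,0,-0.012],"rot":[0,0,0],"jaw":0},{"translation":[0,0,0],"rot":[0,0,0],"jaw":0},{"translation":[0,0,0],"rot":[0,0,0],"jaw":0},{"translation":[0,0,0],"rot":[0,0,0],"jaw":0},{"translation":[0,0,0.012],"rot":[0,0,0],"jaw":0},{"translation":[0,0,0.012],"rot":[0,0,0],"jaw":0},{"translation":[0,0,0.012],"rot":[0,0,0],"jaw":0},{"translation":[0,0,0],"rot":[0,0,0],"jaw":0},{"translation":[0,0,0],"rot":[0,0,0],"jaw":0},{"translation":[0,0,0],"rot":[0,0,0],"jaw":0}]'
python3 -m creep '[{"translation":[0,0,-0.012],"rot":[0,0,0],"jaw":0},{"translation":[0,0,-0.012],"rot":[0,0,0],"jaw":0},{"translation":[0,0,-0.012],"rot":[0,0,0],"jaw":0},{"translation":[0,0,0],"rot":[0,0,0],"jaw":0},{"translation":[0,0,0],"rot":[0,0,0],"jaw":0},{"translation":[0,0,0],"rot":[0,0,0],"jaw":0}]'; python3 look.py g
```

```text
clock: 9.95
position: [0.5334, 0.1842, 0.1413]
ee_rot: [-3.102, -0.495, -0.002]
force: [-1.8, -1.3, 14.0]
width: 0.007
clock: 10.45
position: [0.5322, 0.1835, 0.1754]
ee_rot: [3.102, 0.494, -0.003]
force: [-0.0, -0.1, -0.2]
width: 0.001
10.45 [0.5322 0.1835 0.1754] [-0.0002 -0.1054 -0.2422] [-0.1989  0.4226 -0.3099  1.7869  0.1534  0.9577 -1.8268]
[[ 0.9505  0.3109 -0.0018]
 [ 0.3109 -0.9505 -0.0008]
 [-0.0019  0.0002 -1.    ]]
```

View pics/g.png

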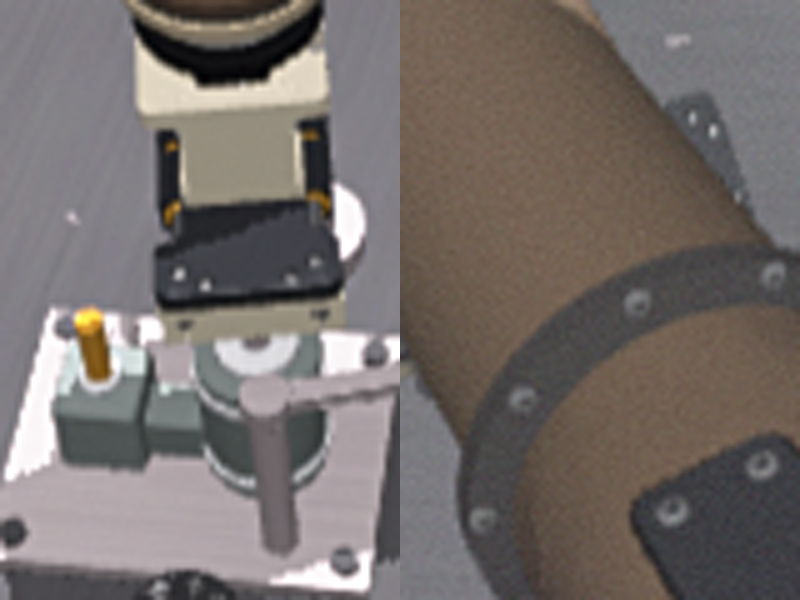

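The pin has risen clearly (tip at ~(213,253) in the side view). I'll do three more strokes.

```bash
python3 -m creep '[{"translation":[0,0,0.012],"rot":[0,0,0],"jaw":0},{"translation":[0,0,0.012],"rot":[0,0,0],"jaw":0},{"translation":[0,0,0.012],"rot":[0,0,0],"jaw":0},{"translation":[0,0,0],"rot":[0,0,0],"jaw":0},{"translation":[0,0,0],"rot":[0,0,0],"jaw":0},{"translation":[0,0,0],"rot":[0,0,0],"jaw":0},{"translation":[0,0,-0.012],"rot":[0,0,0],"jaw":0},{"translation":[0,0,-0.012],"rot":[0,0,0],"jaw":0},{"translation":[0,0,-0.012],"rot":[0,0,0],"jaw":0},{"translation":[0,0,0],"rot":[0,0,0],"jaw":0},{"translation":[0,0,0],"rot":[0,0,0],"jaw":0},{"translation":[0,0,0],"rot":[0,0,0],"jaw":0}]'
python3 -m creep '[{"translation":[0,0,0.012],"rot":[0,0,0],"jaw":0},{"translation":[0,0,0.012],"rot":[0,0,0],"jaw":0},{"translation":[0,0,0.012],"rot":[0,0,0],"jaw":0},{"translation":[0,0,0],"rot":[0,0,0],"jaw":0},{"translation":[0,0,0],"rot":[0,0,0],"jaw":0},{"translation":[0,0,0],"rot":[0,0,0],"jaw":0},{"translation":[0,0,-0.012],"rot":[0,0,0],"jaw":0},{"translation":[0,0,-0.012],"rot":[0,0,0],"jaw":0},{"translation":[0,0,-0.012],"rot":[0,0,0],"jaw":0},{"translation":[0,0,0],"rot":[0,0,0],"jaw":0},{"translation":[0,0,0],"rot":[0,0,0],"jaw":0},{"translation":[0,0,0],"rot":[0,0,0],"jaw":0}]'
python3 -m creep '[{"translation":[0,0,0.012],"rot":[0,0,0],"jaw":0},{"translation":[0,0,0.012],"rot":[0,0,0],"jaw":0},{"translation":[0,0,0.012],"rot":[0,0,0],"jaw":0},{"translation":[0,0,0],"rot":[0,0,0],"jaw":0},{"translation":[0,0,0],"rot":[0,0,0],"jaw":0},{"translation":[0,0,0],"rot":[0,0,0],"jaw":0},{"translation":[0,0,-0.012],"rot":[0,0,0],"jaw":0},{"translation":[0,0,-0.012],"rot":[0,0,0],"jaw":0},{"translation":[0,0,-0.012],"rot":[0,0,0],"jaw":0},{"translation":[0,0,0],"rot":[0,0,0],"jaw":0},{"translation":[0,0,0],"rot":[0,0,0],"jaw":0},{"translation":[0,0,0],"rot":[0,0,0],"jaw":0}]'
python3 look.py i
```

```text
clock: 11.55
position: [0.5323, 0.1835, 0.1756]
ee_rot: [3.102, 0.494, -0.002]
force: [-0.6, -0.2, -0.3]
width: 0.008
clock: 12.55
position: [0.5322, 0.1834, 0.1754]
ee_rot: [3.102, 0.494, -0.003]
force: [-0.4, 1.2, 0.0]
width: 0.003
clock: 13.55
position: [0.5322, 0.1834, 0.1753]
ee_rot: [3.102, 0.494, -0.003]
force: [0.2, 0.2, 0.3]
width: 0.002
13.55 [0.5322 0.1834 0.1753] [0.211  0.2485 0.3265] [-0.1984  0.4227 -0.3106  1.7869  0.1538  0.9577 -1.8271]
[[ 0.9504  0.3109 -0.0019]
 [ 0.3109 -0.9504 -0.0009]
 [-0.0021  0.0003 -1.    ]]
```

View pics/i.png

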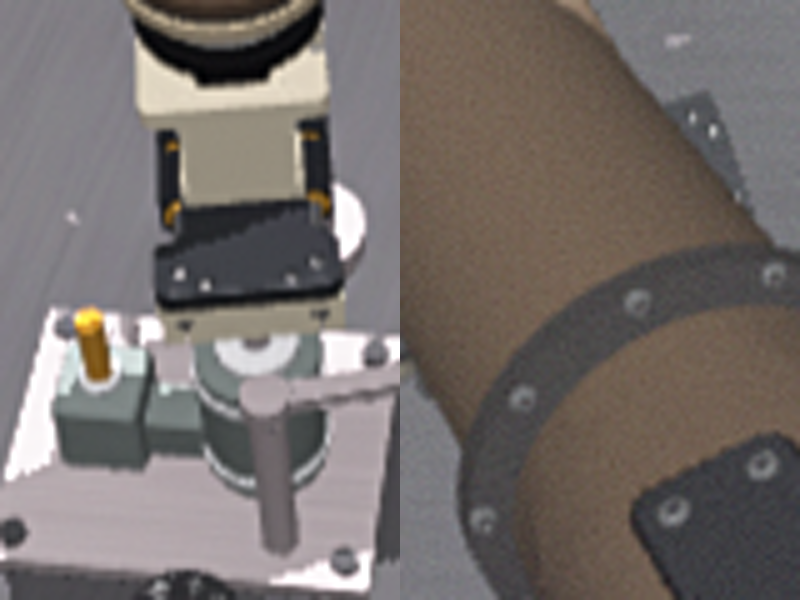

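Run:
```python
from h import *
for z in(.07,.085,.097,.103,.11): print(z,proj("side",[.6135,.1925,z]))
print(atz("side",(213,253.6),.11))
```

```text
0.07 [np.float64(214.18554984250358), np.float64(263.20603783768473)]
0.085 [np.float64(213.4423808993888), np.float64(259.62206335881024)]
0.097 [np.float64(212.83626318690298), np.float64(256.6990262312923)]
0.103 [np.float64(212.52925114761885), np.float64(255.21844321756998)]
0.11 [np.float64(212.16767885819894), np.float64(253.4747402957043)]
[0.61145641 0.19243079 0.11      ]
```

```bash
python3 -m creep '[{"translation":[0,0,-0.03],"rot":[0,0,0],"jaw":0},{"translation":[0,0,-0.03],"rot":[0,0,0],"jaw":0},{"translation":[0,0.03,0],"rot":[0,0,0],"jaw":0},{"translation":[0,0.035,0],"rot":[0,0,0],"jaw":0},{"translation":[0,0.035,0],"rot":[0,0,0],"jaw":0},{"translation":[0,0.035,0],"rot":[0,0,0],"jaw":0},{"translation":[0,0.035,0],"rot":[0,0,0],"jaw":0},{"translation":[0,0.035,0],"rot":[0,0,0],"jaw":0},{"translation":[0,0.035,0],"rot":[0,0,0],"jaw":0},{"translation":[0,0.035,0],"rot":[0,0,0],"jaw":0},{"translation":[0,0,0],"rot":[0,0,0],"jaw":0},{"translation":[0,0,0],"rot":[0,0,0],"jaw":0}]'
python3 look.py j
python3 - <<'E'
import cv2
from h import *
t=cv2.imread("pics/top0.png")
n=optics.get_image("top")[:,:,::-1];s=optics.get_image("side")[:,:,::-1]
cv2.imwrite("pics/k.png",cv2.resize(np.hstack([n[140:220,180:260],cv2.imread("pics/side0.png")[225:305,180:260]]),(800,400),interpolation=cv2.INTER_CUBIC))
cv2.imwrite("pics/side_end.png",s);cv2.imwrite("pics/top_end.png",n)
E
```

```text
clock: 14.65
position: [0.6182, -0.0805, 0.2353]
ee_rot: [3.103, 0.487, -0.003]
force: [0.3, 0.2, 0.0]
width: 0.004
14.65 [ 0.6182 -0.0805  0.2353] [0.2894 0.2186 0.0172] [ 0.1958  0.4513 -0.223   1.5671  0.1074  1.1369 -1.3105]
[[ 0.9519  0.3063 -0.0018]
 [ 0.3063 -0.9519 -0.0008]
 [-0.002   0.0002 -1.    ]]
```

View pics/j.png

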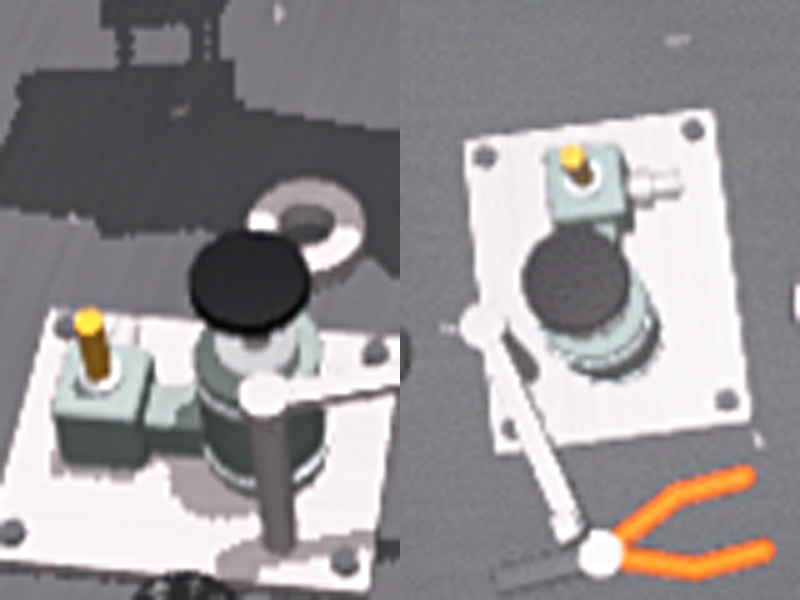

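View pics/k.png

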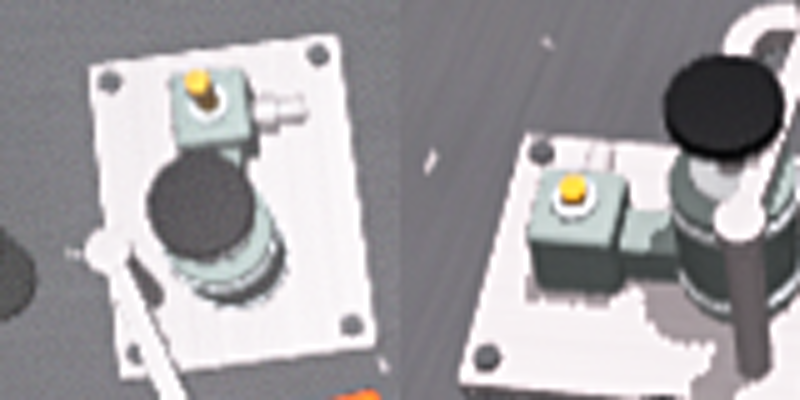

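Run:
```python
from h import *
np.set_printoptions(precision=4,suppress=True)
print("before",tri((214.4,262.2),(221.4,159.8)))
print("after",tri((212.9,254),(219.5,156)))
for z in(.074,.095,.101,.106,.11):print(z,proj("top",[.6141,.1919,z]),proj("side",[.6141,.1919,z]))
for n in("side","top"):
    print(n,[(round(d['score'],2),np.array(d['location'])) for d in optics.pinpoint(n,"pin_tip")],[(round(d['score'],2),np.array(d['location'])) for d in optics.pinpoint(n,"latch_tab")], [(round(d['score'],2),np.array(d['location'])) for d in optics.pinpoint(n,"plunger_top")])
import cv2
o=[]
for f,c in(("top_end",(220,160)),("side_end",(214,262))):
    im=cv2.imread(f"pics/{f}.png");o.append(cv2.resize(im[c[1]-20:c[1]+20,c[0]-20:c[0]+20],(400,400),interpolation=cv2.INTER_NEAREST))
cv2.imwrite("pics/m.png",np.hstack(o))
```

```text
before [0.6141 0.1919 0.0739]
after [0.614 0.192 0.108]
0.074 [np.float64(221.43500485069634), np.float64(160.27523447859866)] [np.float64(213.83120567485793), np.float64(262.0157519098616)]
0.095 [np.float64(220.30860762662937), np.float64(158.09106151183002)] [np.float64(212.7783948261804), np.float64(256.9463542451223)]
0.101 [np.float64(219.97878281353448), np.float64(157.45150521220566)] [np.float64(212.47171731670565), np.float64(255.46966899599866)]
0.106 [np.float64(219.70113343112274), np.float64(156.91312118359966)] [np.float64(212.21411199800434), np.float64(254.2292716324179)]
0.11 [np.float64(219.47715875774475), np.float64(156.47881664486266)] [np.float64(212.00667740699654), np.float64(253.23045172800482)]
side [(0.54, array([213.4, 256.5])), (0.42, array([383.2, 369.8])), (0.33, array([251.4, 279.7]))] [(0.93, array([345.9, 308.4])), (0.58, array([338.2, 157.6])), (0.56, array([299.8, 256.8]))] [(0.81, array([380.6, 307.8])), (0.74, array([241.2, 243.1])), (0.52, array([348.5, 177.3])), (0.39, array([341.5, 142.9])), (0.29, array([296.8, 296. ]))]
top [(0.52, array([307.8, 239.4])), (0.39, array([220.6, 153. ])), (0.35, array([154.9, 317.6]))] [(0.83, array([173.9, 276.6])), (0.71, array([217.3, 231.5])), (0.62, array([357.3, 245.3]))] [(0.91, array([330.7, 264.3])), (0.79, array([171.2, 310. ])), (0.67, array([217.1, 180.6]))]
```

View pics/m.png

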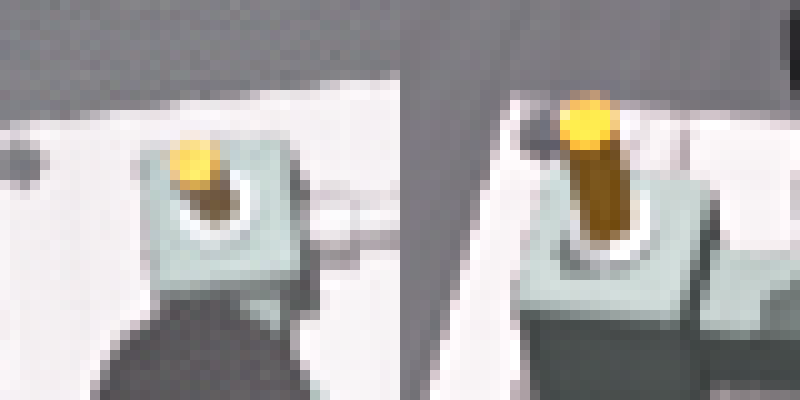

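Run:
```python
import cv2,numpy as np
from h import *
for f,c,n in(("side0",(214,258),"side"),("side_end",(214,258),"side"),("top0",(221,158),"top"),("top_end",(221,158),"top")):
    im=cv2.imread(f"pics/{f}.png")[c[1]-16:c[1]+16,c[0]-12:c[0]+12].astype(float)
    b,g,r=im[...,0],im[...,1],im[...,2]
    w=np.clip(r-b-60,0,None)*(r>200)
    y,x=np.mgrid[:32,:24];u=(w*x).sum()/w.sum()+c[0]-12;v=(w*y).sum()/w.sum()+c[1]-16
    zs=np.linspace(.06,.12,121);e=[np.hypot(*(np.array(proj(n,[.6141,.1919,z]))-[u,v])) for z in zs]
    print(f,u,v,(w>0).sum(),zs[np.argmin(e)])
for f in("g","i","j"):
    im=cv2.imread(f"pics/{f}.png")[280:420,40:160].astype(float);b,r=im[...,0],im[...,2];w=np.clip(r-b-60,0,None)*(r>200);y,x=np.mgrid[:140,:120];print(f,195+((w*x).sum()/w.sum()+40)/5,190+((w*y).sum()/w.sum()+280)/5)
```

```text
side0 214.1014171833481 262.23649247121347 22 0.073
side_end 212.25992063492063 254.0515873015873 25 0.1065
top0 220.74714661984197 159.41352063213344 17 0.08349999999999999
top_end 218.8934306569343 155.94671532846715 20 0.11599999999999999
g 212.60206890348115 253.90781685706577
i 212.60188328139364 253.91053964979935
j 212.71981929086343 254.4087060051538
```

Run:
```python
from h import *
p=tri((299.6,250.6),(217.8,230));H=np.array([.5148,.2335]);d=p[:2]-H
print(p,np.hypot(*d),"latch",np.arctan2(-d[0],-d[1])+np.radians(6.7))
print("cap",atz("side",(195+249/5,190+272/5),.157),tri((195+249/5,190+273/5),(185+177/5,125+280/5)))
import cv2
a=cv2.imread("pics/top0.png").astype(int);b=cv2.imread("pics/top_end.png").astype(int)
cv2.imwrite("pics/diff.png",np.clip(np.abs(a-b).sum(2),0,255).astype(np.uint8))
```

```text
[0.40690692 0.18524611 0.17126813] 0.11819202277359683 latch 1.2671786663720064
cap [0.53248602 0.18406754 0.157     ] [0.53429273 0.18224731 0.1539302 ]
```

View pics/top_end.png

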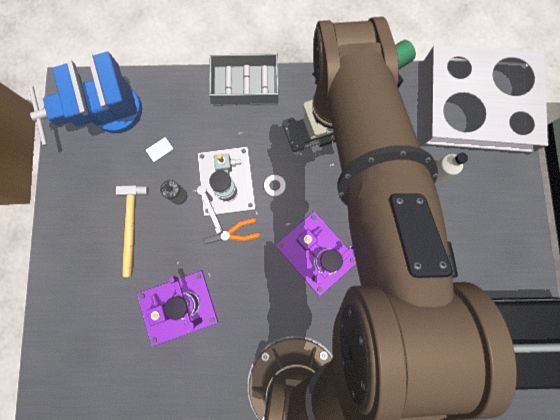

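View pics/diff.png

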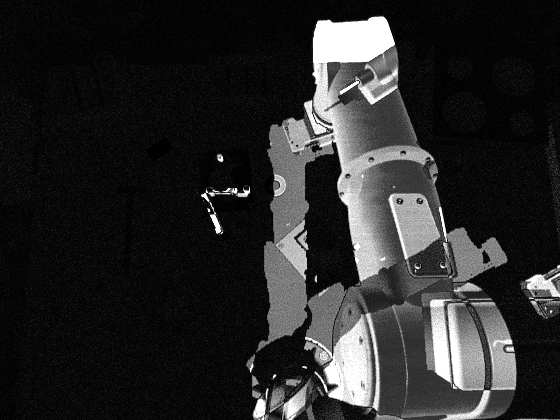

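The difference picture shows that only the locking arm (about (215,210)) and the pin (about (221,157)) have changed. The pump, cap and bystanders in view show no change. The arm is clear of everything, so I'm handing in.

```bash
python3 -c "
from cell import arm
print(arm.sign_off(), arm.observe()['clock'])"
```

```text
the job is handed in; nothing more can be done
the job is handed in; nothing more can be done
```

The grease pump is ready: the locking arm is swung out, the indicator pin stands fully out as far as I can measure, and the plunger is back up. I pushed the arm's tab with the closed fingertips, then made 6 full presses and releases at the cap's centre. The bottom reading was about 29 mm on the first three; I took none on the last three. The job was handed in at about 15 s.

**Last checks**
- **Locking arm:** its angle is about 1.27 rad, where 0.9 or more counts as well clear.
- **Cap:** it is back at its starting height in the pictures.
- **Pump and bystanders:** the before/after top pictures show no shift of the pump or of any bystander in view. The arm hid a strip on the right, including the screwdriver, so that part was not compared.
- **Forces:** the highest I read was about 14 N, during presses.

**Pin height, where the readings disagree:** the two cameras put the pin tip at 106–116 mm (mean about 111 mm, nominal 110 mm). They show it rising about 33 mm, but it was already at its final height after three strokes, which should give at most 27 mm. I put that down to image error of a few mm. The last three strokes didn't move it, so I take it as fully out.

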